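# Hold the phone-battery test fixture on contact

## Robot

A 6-joint arm with a two-finger parallel gripper is mounted at the origin on a cart in front of the work surface, level with it; the furniture and walls round the work are solid. World frame = base frame: x ahead of the robot, y to its left, z up, the work surface at z = 0. Lengths are in m, angles in rad, forces in N, time in s.
With the tool pointing down it reaches from about 0.25 to 0.8 m from the base axis. Payload 8.5 kg.
Tool frame: the origin (TCP) lies at the very end of the fingers, on their centre line; the grasp point (between the pads) lies 19 mm behind it; z points along the fingers, y is the line along which they close (so a half turn about z gives the same grasp; the last joint's range is limited). The gripper opens to 85 mm and grips with 20 to 120 N. Pads are 22 mm wide; open, the fingers measure 114 mm over their backs; the gripper's body (76 mm by 85 mm) begins 54 mm behind the grasp point. The pads swing forward as they close: fully open they stand 13 mm farther back than shut.
Start: joints at [1.322, 0.238, -0.013, 1.319, 0, 1.571], TCP at [0.129, 0.509, 0.231] pointing down, gripper open.
Joint ranges: [-2.66, 2.66], [-1.03, 1.9], [-1.14, 1.46], [-1.82, 2.27], [-1.45, 1.34], [-3.14, 3.14]. Speed limits (rad/s): [2.22, 2.22, 2.79, 3.14, 3.14, 3.14].

## Interface

Orientations are given as a rotation vector (axis times angle).
In Python, from station import bot gives the robot as it stands.
- The arm moves only by the shell command python3 -m crank 'ROWS' [OPENING] [FORCE]. ROWS is JSON, one flat list of numbers, 4 for each row, row after row: the shift along the world's x, y, z in cm, then the turn about the world's z in rad. In form: [dx, dy, dz, spin, dx, dy, dz, spin, ...]. A call has 1 to 10 rows; each row is the pose to reach, as a shift and turn from the pose commanded when the call began; what a row does not reach only later rows make up. A row lasts 1/12 s, in which the tool goes at most 41.7 mm and 7.16 degrees, less where a joint would pass 70% of its speed; a pose out of reach is approached as far as the arm can. A call with a gripper value outside its range is refused whole. OPENING is the opening, from 0 (shut) to 1 (fully open), set as the call begins (- or left out, the last holds). The fingers move at their own pace and stop on an object; FORCE is the grip in N (left out, the last holds). Time passes only in rows, so rows that repeat a pose let the fingers close. It gives the time, the measured TCP pose, the force, the opening and the grip force at its end, in the units of the state.
- bot.state(): the state, without advancing time (a new reading comes with each control period).
- bot.camera(name): name is "scene" or "top" or "wrist"; returns a dict with "pixels" (480x640x3 uint8, blue, green, red), "camera_matrix" (3x3 intrinsics, pixels), "origin" and "orientation" of the camera in the world; the wrist camera has in their place "tool_from_camera" (4x4, takes a point from camera to tool coordinates, whose origin is the TCP and whose axes are the flange's). Camera axes: x right, y up, looking along -z (the intrinsics and any distortion apply to the point x, -y, -z); pixel columns grow to the right and rows downward; lengths in m; the calibration is good to about 2 mm. A picture is of the moment at which its call begins: read the wrist's pose just before it. There is no depth.
- bot.sign_off(): hands the job in; it is judged then, once.
Trained networks look in a picture, given as the dict that the camera call returned (one of the last four; its "shot" number tells which), for a name from the list of things; names that differ only in an ending like _2 or _b are one class to them, and where a whole thing is asked for, a point or a joint stands for the part that bears it (a point fixed in the world has none). Each returns a list of dicts, best first, with "confidence" (0 to 1); they miss things now and then, are a little off and sometimes report something else, mostly with a low value. They report only what shows in the picture. A call takes as long as a camera call.
- bot.outline_of(picture, query): "region" (480x640 bool, what is visible of it) and "centre" ([column, row] in pixels, amid what is visible of it).
- bot.landmark_of(picture, query): "centre" ([column, row] in pixels: a listed point, or the origin of a listed thing).
The state is a dict: "time_s": time; "qpos": joint angles; "joint_velocities": joint speeds; "joint_efforts": joint torques, N m; "tool_pos": TCP position; "ee_rot": TCP orientation; "force": force on the tool from outside, world axes, zero at the start; "moment": the same for the moment, N m; "grip_width": finger opening in m; "grasp_force": force on a finger pad.
Only numpy, scipy, OpenCV 4.12 (cv2) and the standard library are available. Lean on these libraries where they do the work, as an engineer would, in place of code of your own. Each camera call takes 0.05 s, during which the arm holds its last target. There are 200 camera calls.

## Task

Put the phone battery in the test fixture on contact for a reading: swing the aluminium hold-down frame fully down onto the battery, turn the turnbutton square across the edge of the frame to lock it, then draw the yellow spring-return handle towards the front until the pointer stands over the red rider on the scale. Do not draw it clearly past the rider, do not disturb the loose things lying round the fixture, and finish while still gripping the handle and holding the pointer steady at the rider, because the spring takes the contacts off again if it is let go.

Things in the scene. Friction and masses are not known exactly. Their poses are not given: they have to be found in the camera images.
- fixture: battery test fixture fixed to the bench: dark blue base plate 155 x 150 mm with a grey nest holding a flat phone battery. Origin on the bench top; +x to its back (away from the robot), +y to its left, z up. Plate from x -70 to +85, y -75 to +75 mm; all below z 42 mm but turnbutton, handle and open frame. Scale arm at front left, y +48 to +72, forward to x -125, top z 15 mm
- frame (a joint): hinge of the aluminium hold-down frame (96 x 113 mm, 8 mm thick), rad: 0 = shut flat on the battery, at its stop; opens upward to 1.4, starts at 0.3 to 0.7. Stiff: stays where left; about 2 N at the free edge moves it. Hinge axis along fixture x at fixture y +60, z 35 mm; the free edge is on the right (-y) and rises as it opens; top at z 39 mm when shut
- frame_pad (a point): top centre of the black ribbed thumb pad (30 x 18 mm) near the frame's free edge, 104 mm from the hinge axis and 6 mm above it when shut; then at fixture x +22, y -44, z 41 mm; it moves on an arc about the hinge
- latch (a joint): angle of the turnbutton, rad: 0 = nose to the fixture's front (-x), clear of the frame; turns clockwise seen from above to its stop at 1.571, nose to +y, square across the frame's edge. Starts at 0.1 to 0.5; stiff (0.05 N m), stays where left
- latch_wing (a point): middle of the turnbutton's black upright wing grip, on its vertical axis at fixture x -24, y -66, z 62 mm. Wing 9 mm thick, 32 mm long along the nose, from z 47 to 71 mm; the steel nose under it (13 mm wide, reaching 37 mm from the axis) has its top at z 47 mm
- draw_slide (a joint): travel of the draw bar, m: 0 = fully in, grows as the handle is drawn to the fixture's front (-x), stop at 0.045. A spring pulls it back: 4 N when in, 200 N/m more, about 10 N at 30 mm
- draw_handle: yellow bow handle at the front of the draw bar: round bar 15 mm thick, 62 mm long along fixture y; origin at the bar's middle, z 55 mm; 9 mm steel legs at y +26 and -26 mm down to a foot with top at z 20 mm. At travel 0 at fixture x -112, y 0; 34 mm free between bar and base plate, so fingers can go down before and behind it
- pointer (a point): black line at the tip of the pointer arm on the draw bar, over the scale arm; at travel 0 at fixture x -72, y +64, z 20 mm; it moves with the handle
- mark: red rider set on the scale arm, 10 mm wide along fixture x, 26 mm across; origin at the middle of its underside at z 15 mm, axes parallel to the fixture's. It stands 12 to 32 mm in front of (-x) the pointer's rest position; it is clamped and does not move
- insulating_tape: bystander: roll of black tape lying flat, 63 x 60 x 19 mm, origin under its centre; leave alone
- masking_tape: bystander: roll of cream masking tape lying flat, 106 x 104 x 25 mm, origin under its centre; leave alone
- spool: bystander: standing spool of solder wire, 50 x 54 x 44 mm, origin under its centre; leave alone
- nine_volt: bystander: standing blue block battery, 18 x 26 x 49 mm, origin under its centre; leave alone
- brush: bystander: black brush lying flat, 17 x 155 x 18 mm, origin under its centre; leave alone

How it is judged:
On the way, in this order (a step that is already met when the one before it is completed fails the run):
1. the hold-down frame is shut on the battery (value of joint frame below 0.05 rad), for 0.2 s.
2. the turnbutton is turned across the shut frame (value of joint frame below 0.05 rad and value of joint latch above 1.36 rad), for 0.2 s.
3. the pointer is drawn to the red rider by the gripped handle, with the frame locked (all of step 2 and x of pointer in the frame of mark between -0.005 and 0.005 m and contact force between the fingers and draw_handle above 1 N), for 0.5 s.
At the end, for the whole second after the job is handed in: Frame shut to within 0.05 rad, turnbutton within 12 degrees (0.21 rad) of square across it, pointer line within 5 mm of the middle of the red rider (that is, over its 10 mm width) and still (below 10 mm/s), with the fingers still on the handle (more than 1 N) (all of step 3 and velocity of joint draw_slide between -0.01 and 0.01 m/s); the arm keeps its last pose, push and grip.
It fails at once if the pointer is drawn clearly past the red rider (more than 10 mm past its middle), which bends the contacts (x of pointer in the frame of mark below -0.01 m).
It fails at once if a loose thing round the fixture is shifted by more than 20 mm (distance of any of insulating_tape, masking_tape, spool, nine_volt, brush from where it was at the start of the episode above 0.02 m).
It also fails if it takes over 58 s, if anything falls off the work surface, if the arm or the gripper's body presses on something with over 40 N, if the wrist force passes 120 N, or if a joint passes its speed limit or range.

## Working session

There is one attempt and no reset: what is moved stays moved. The work goes in short steps, Python scripts to look and compute and a shell command to move; the robot and the scene stay as the last step left them, time stands still between calls to the robot, and variables do not carry over. Pictures are saved under pics/ and viewed, at most 10 in all, crops included, and the job is handed in when it is done.

```bash
mkdir -p pics; cat > h.py <<'E'
import numpy as np, cv2
from station import bot
from scipy.spatial.transform import Rotation as R
def rot(o):
    o=np.array(o,float)
    return o if o.shape==(3,3) else (R.from_quat(o).as_matrix() if o.size==4 else R.from_rotvec(o).as_matrix())
def cam(name):
    s=bot.state(); p=bot.camera(name); K=np.array(p["camera_matrix"])
    if name=="wrist":
        T=np.eye(4);T[:3,:3]=rot(s["ee_rot"]);T[:3,3]=s["tool_pos"];T=T@np.array(p["tool_from_camera"])
        return p,K,T[:3,:3],T[:3,3]
    return p,K,rot(p["orientation"]),np.array(p["origin"])
def ray(c,px):
    p,K,A,o=c; d=np.linalg.solve(K,[px[0],px[1],1.]); return o,A@np.array([d[0],-d[1],-d[2]])
def atz(c,px,z):
    o,d=ray(c,px); return o+d*(z-o[2])/d[2]
def proj(c,P):
    p,K,A,o=c; q=A.T@(np.array(P)-o); u=K@np.array([q[0],-q[1],-q[2]]); return u[:2]/u[2]
E
python3 - <<'E'
from h import *
s=bot.state();print(s)
for n in("scene","top"):
    c=cam(n);cv2.imwrite(f"pics/{n}0.png",c[0]["pixels"])
    print(n,[(k,v if k!="pixels" else 0) for k,v in c[0].items()])
    for q,z in dict(fixture=0,frame_pad=.08,latch_wing=.062,draw_handle=.055,pointer=.02,mark=.015,insulating_tape=0,masking_tape=0,spool=0,nine_volt=0,brush=0).items():
        for d in bot.landmark_of(c[0],q)[:2]: print(q,np.round(d["centre"]),round(d["confidence"],2),atz(c,d["centre"],z).round(4))
E
```

```text
{'time_s': 0.0, 'qpos': array([ 1.32199925e+00,  2.38777906e-01, -1.42346180e-02,  1.31923907e+00,
        3.07035317e-05,  1.57078734e+00]), 'joint_velocities': array([ 1.11526662e-04,  1.89312128e-03, -8.15679971e-04, -2.89622341e-04,
        3.66683234e-04, -9.05421908e-05]), 'joint_efforts': array([-1.26640451e-03, -5.38774824e+01,  3.46438551e+01,  1.84467772e-02,
       -2.49090081e-04,  8.85696380e-06]), 'tool_pos': array([0.12916174, 0.50842701, 0.2306868 ]), 'ee_rot': array([-3.89762104e-01, -3.11710745e+00,  2.26212960e-03]), 'force': array([-0.31804211,  0.08809244,  0.12838137]), 'moment': array([-0.00185023,  0.07137356,  0.0268088 ]), 'grasp_force': 0.0, 'grip_width': 0.0856477586310964}
scene [('pixels', 0), ('camera_matrix', array([[585.07900542,   0.        , 311.38700129],
       [  0.        , 585.07900542, 241.65909029],
       [  0.        ,   0.        ,   1.        ]])), ('origin', array([ 0.00120047, -0.497933  ,  0.75131292])), ('orientation', array([ 0.81040524, -0.37360767, -0.84243683])), ('shot', 1)]
fixture [285. 265.] 0.82 [0.5973 0.0577 0.    ]
frame_p
[... 846 characters left out ...]
.16718496, -1.61202813])), ('shot', 2)]
fixture [293. 251.] 0.84 [0.5829 0.056  0.    ]
frame_pad [309. 228.] 0.88 [0.6127 0.0201 0.08  ]
latch_wing [330. 252.] 0.48 [ 0.5657 -0.0181  0.062 ]
draw_handle [293. 296.] 0.89 [0.4829 0.0577 0.055 ]
pointer [264. 282.] 0.77 [0.5176 0.1172 0.02  ]
pointer [265. 298.] 0.34 [0.4849 0.1165 0.02  ]
mark [266. 296.] 0.38 [0.4896 0.1153 0.015 ]
insulating_tape [413. 277.] 0.82 [ 0.5155 -0.1932  0.    ]
insulating_tape [264. 283.] 0.17 [0.5176 0.1208 0.    ]
masking_tape [420. 235.] 0.88 [ 0.6056 -0.2156  0.    ]
spool [414. 186.] 0.89 [ 0.7143 -0.2112  0.    ]
nine_volt [220. 256.] 0.54 [0.5801 0.2111 0.    ]
brush [212. 312.] 0.73 [0.4629 0.2287 0.    ]
```

```bash
python3 -m crank --help 2>&1 | head -20; ls
```

```text
invalid input: not JSON, or not a number
h.py
pics
```

```bash
python3 -c "
import cv2
a=cv2.imread('pics/scene0.png')[170:400,120:520];b=cv2.imread('pics/top0.png')[140:370,160:460]
cv2.imwrite('pics/a.png',cv2.resize(a,(800,460)));cv2.imwrite('pics/b.png',cv2.resize(b,(780,598),interpolation=cv2.INTER_CUBIC))"
```

```text
(no output)
```

View pics/a.png

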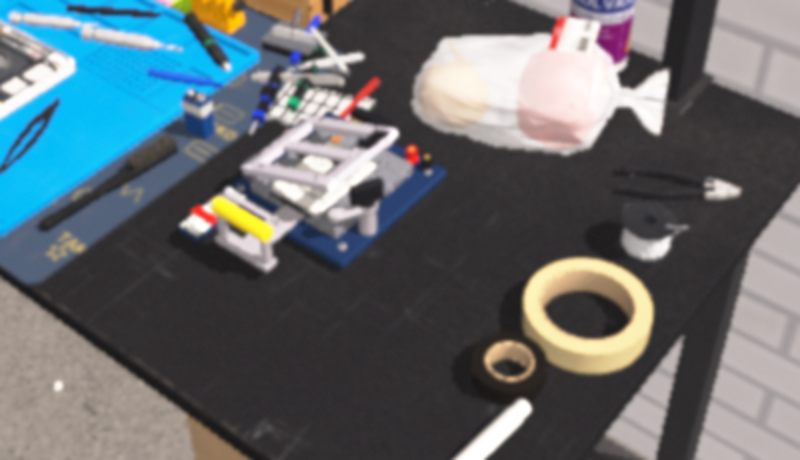

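View pics/b.png

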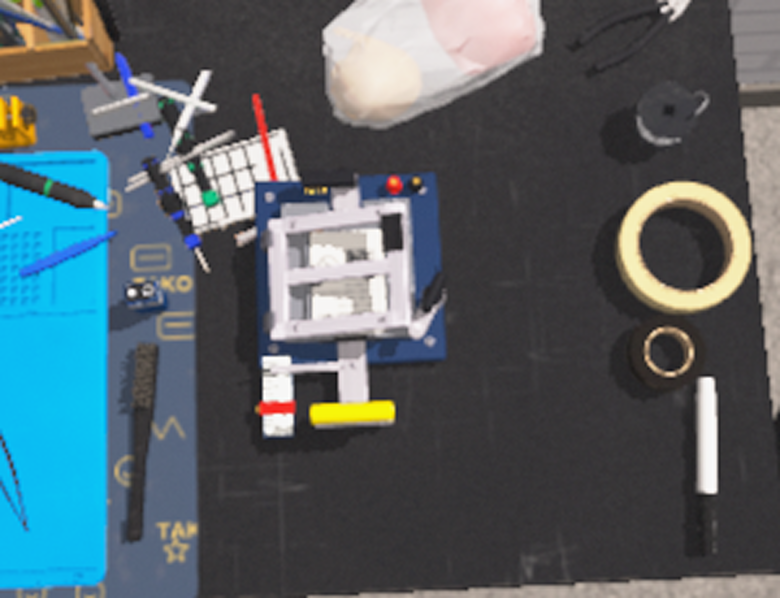

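The top view shows the fixture nearly square to the world, with the frame partly open. The yellow handle is at about (352,412) in the crop, the red rider at (277,408) and the black wing at (433,293). The loose things are well off to both sides. I'll move over the fixture for a close look.

```bash
python3 -m crank '[40,-47,3,0,40,-47,3,0,40,-47,3,0,40,-47,3,0,40,-47,3,0,40,-47,3,0,40,-47,3,0,40,-47,3,0,40,-47,3,0,40,-47,3,0]' 0 30 && python3 -m crank '[16,-19,1,0,16,-19,1,0,16,-19,1,0,16,-19,1,0,16,-19,1,0,16,-19,1,0,16,-19,1,0,16,-19,1,0]'
cat > m.py <<'E'
from h import *
import sys
c=cam("wrist");cv2.imwrite("pics/"+sys.argv[1],c[0]["pixels"]);print("cam",c[3],bot.state()["tool_pos"])
for q,z in dict(fixture=0,frame_pad=.08,latch_wing=.062,draw_handle=.055,pointer=.02,mark=.015).items():
    for d in bot.landmark_of(c[0],q)[:2]: print(q,np.round(d["centre"]),round(d["confidence"],2),atz(c,d["centre"],z).round(4))
E
python3 m.py w1.png
```

```text
time_s: 2.03
tool_pos: [0.3999, 0.19, 0.2519]
ee_rot: [0.39, 3.117, 0.001]
force: [0.3, 1.5, 1.0]
grip_width: -0.0001
grasp_force: 0.0
time_s: 2.7
tool_pos: [0.5599, 0.0001, 0.2607]
ee_rot: [-0.395, -3.116, 0.0]
force: [-0.7, 0.7, -0.8]
grip_width: -0.0004
grasp_force: 0.0
cam [0.47988719 0.01935305 0.40334209] [0.55903095 0.00116276 0.2609508 ]
fixture [370. 208.] 0.8 [0.5907 0.0495 0.    ]
frame_pad [350. 252.] 0.93 [0.6092 0.0131 0.08  ]
latch_wing [314. 214.] 0.88 [ 0.5651 -0.0135  0.062 ]
draw_handle [410. 106.] 0.68 [0.4855 0.1039 0.055 ]
draw_handle [359. 110.] 0.67 [0.477  0.0552 0.055 ]
pointer [420. 133.] 0.73 [0.5157 0.1181 0.02  ]
mark [410. 108.] 0.5 [0.4878 0.1134 0.015 ]
```

View pics/w1.png

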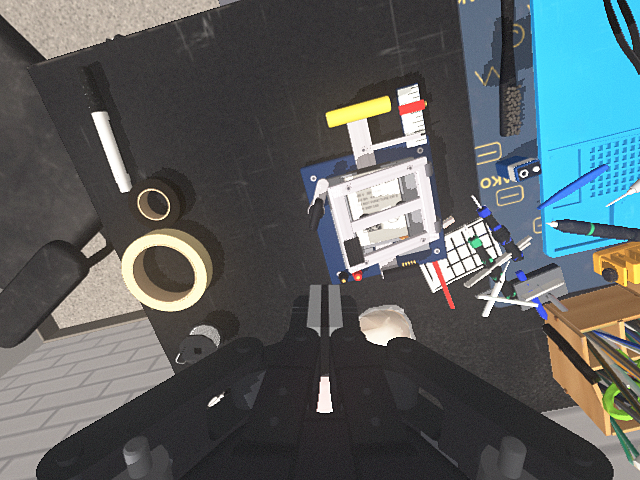

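The wrist view is sharp: handle bar from (327,120) to (389,104), rider at (412,105), wing at (316,207) and pad at (351,250). I'll fit the fixture pose and frame angle jointly over the three cameras.

```bash
cat > fit.py <<'E'
from h import *
from scipy.optimize import least_squares
obs=[]
pts=dict(fixture=(0,0,0),latch_wing=(-.024,-.066,.062),draw_handle=(-.112,0,.055),pointer=(-.072,.064,.02),frame_pad=None,mark=None)
for n in("scene","top","wrist"):
    c=cam(n)
    for q in pts:
        for d in bot.landmark_of(c[0],q)[:2]:
            if d["confidence"]>.3: obs.append((n,c,q,np.array(d["centre"])))
def model(v,q):
    x,y,w,a,m=v
    P=pts[q]
    if q=="frame_pad": P=(.022,.06-.104*np.cos(a)+.006*np.sin(a),.035+.104*np.sin(a)+.006*np.cos(a))
    if q=="mark": P=(-.072-m,.06,.015)
    return np.array([x,y,0])+R.from_euler("z",w).apply(P)
f=lambda v:np.concatenate([proj(c,model(v,q))-px for n,c,q,px in obs])
r=least_squares(f,[.592,.057,0,.5,.028],loss="soft_l1",f_scale=1.,x_scale=[.01,.01,.1,.1,.01])
print(r.x.round(4))
for (n,c,q,px),e in zip(obs,f(r.x).reshape(-1,2)): print(n,q,px.round(),e.round(1))
for q in pts: print(q,model(r.x,q).round(4))
c=[o[1] for o in obs if o[0]=="wrist"][0]
a=atz(c,(328,119),.055);b=atz(c,(389,104),.055);print("bar dir",a.round(4),b.round(4))
s=bot.state();print(s["tool_pos"],s["time_s"])
E
python3 fit.py; python3 - <<'E'
import cv2
a=cv2.imread('pics/w1.png')[70:300,280:460];cv2.imwrite('pics/w1c.png',cv2.resize(a,(468,598),interpolation=cv2.INTER_CUBIC))
E
```

```text
[0.589  0.0549 0.004  0.2956 0.0287]
scene latch_wing [304. 263.] [-2.2  2.2]
scene draw_handle [241. 280.] [-2.   0.3]
scene pointer [232. 266.] [-0.7  1.1]
scene frame_pad [304. 241.] [1.5 0.1]
scene mark [223. 277.] [-1.   1.2]
wrist latch_wing [312. 215.] [ 2.5 -0.7]
wrist draw_handle [358. 110.] [-1.1  1.9]
wrist pointer [421. 134.] [-2.   0.3]
wrist frame_pad [352. 250.] [0.  0.9]
wrist mark [407. 108.] [3.3 0.4]
fixture [0.589  0.0549 0.    ]
latch_wing [ 0.5653 -0.0112  0.062 ]
draw_handle [0.477  0.0544 0.055 ]
pointer [0.5168 0.1186 0.02  ]
frame_pad [0.6112 0.0172 0.071 ]
mark [0.4881 0.1145 0.015 ]
bar dir [0.4765 0.0253 0.055 ] [0.4777 0.0859 0.055 ]
[0.55899772 0.00184694 0.26149221] 4.1
```

View pics/w1c.png

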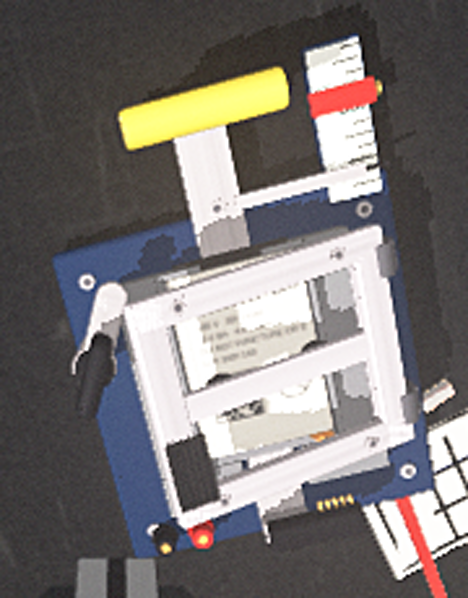

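The fit gives the pad at (0.611, 0.017, 0.071), the wing axis at (0.565, -0.011) and the latch at about 0.45 rad. I'll go over the pad with the fingers shut and press it down.

```bash
python3 -m crank '[5.1,1.4,0,0,5.1,1.4,0,0,5.1,1.4,-4,0,5.1,1.4,-8,0,5.1,1.4,-12,0,5.1,1.4,-16,0,5.1,1.4,-17.5,0,5.1,1.4,-18,0,5.1,1.4,-18.5,0,5.1,1.4,-18.5,0]' && python3 -m crank '[0,0,-0.5,0,0,-0.1,-1,0,0,-0.2,-1.5,0,0,-0.3,-2,0,0,-0.3,-2.5,0,0,-0.4,-3,0,0,-0.4,-3.2,0,0,-0.4,-3.3,0,0,-0.4,-3.4,0,0,-0.4,-3.4,0]'
```

```text
time_s: 4.93
tool_pos: [0.6104, 0.0158, 0.0769]
ee_rot: [0.39, 3.117, -0.0]
force: [-0.8, -0.5, -0.2]
grip_width: -0.0002
grasp_force: 0.0
time_s: 5.77
tool_pos: [0.6098, 0.0119, 0.0423]
ee_rot: [-0.39, -3.117, 0.0]
force: [-0.9, -0.4, 0.5]
grip_width: -0.0002
grasp_force: 0.0
```

```bash
python3 -m crank '[0,0,-0.1,0,0,0,-0.1,0,0,0,-0.2,0,0,0,-0.2,0]'; python3 -m crank '[0,0,-0.1,0,0,0,-0.1,0,0,0,-0.2,0,0,0,-0.2,0,0,0,-0.2,0]'
```

```text
time_s: 6.1
tool_pos: [0.6101, 0.0119, 0.0412]
ee_rot: [0.39, 3.117, 0.0]
force: [-1.9, -0.6, 5.2]
grip_width: -0.0003
grasp_force: 2.8
time_s: 6.52
tool_pos: [0.6103, 0.0119, 0.0409]
ee_rot: [0.389, 3.115, 0.0]
force: [-7.3, -0.8, 21.8]
grip_width: 0.0
grasp_force: 10.9
```

The frame is on its stop: z is 0.041 and the force rose to 22 N. I'll raise the tool and look at it and the wing.

```bash
python3 -m crank '[0,0,4,0,0,0,8,0,0,-1,12,0,0,-1,12,0,0,-1,12,0]' 0.45; sed -i 's/\.08,latch/.041,latch/' m.py; python3 m.py w2.png; python3 - <<'E'
import cv2
a=cv2.imread('pics/w2.png')[0:360,160:560];cv2.imwrite('pics/w2c.png',cv2.resize(a,(666,600),interpolation=cv2.INTER_CUBIC))
E
```

```text
time_s: 6.93
tool_pos: [0.6116, 0.0016, 0.1614]
ee_rot: [0.39, 3.112, 0.001]
force: [0.6, 0.4, -0.2]
grip_width: 0.0384
grasp_force: 0.0
cam [0.53062458 0.02063992 0.30352354] [0.61041198 0.00174402 0.15933364]
fixture [373. 176.] 0.77 [0.5876 0.0523 0.    ]
frame_pad [332. 224.] 0.89 [0.6097 0.0078 0.041 ]
frame_pad [ 86. 164.] 0.25 [ 0.5163 -0.1645  0.041 ]
latch_wing [291. 187.] 0.8 [ 0.5687 -0.0131  0.062 ]
draw_handle [354.  21.] 0.92 [0.4769 0.0542 0.055 ]
pointer [443.  69.] 0.58 [0.517  0.1181 0.02  ]
mark [429.  29.] 0.82 [0.4869 0.1137 0.015 ]
```

View pics/w2c.png

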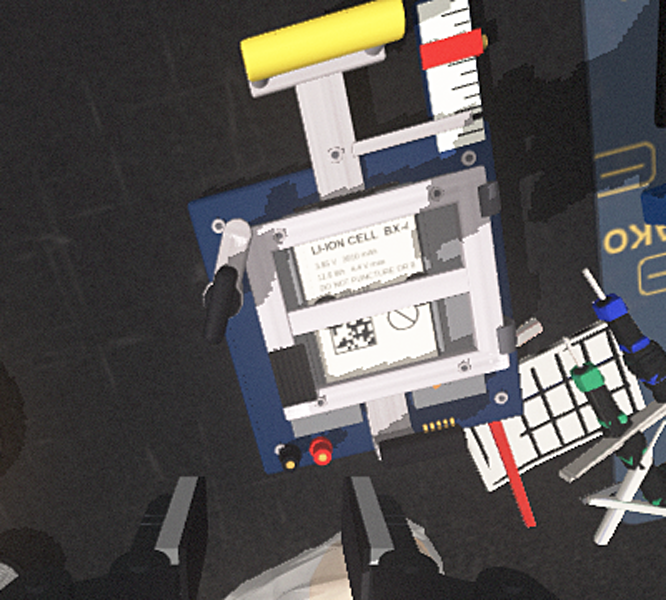

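The frame is flat on the battery. The nose tip is at about crop (240,224), and the wing top runs from about (230,270) to (214,338).

```bash
python3 - <<'E'
from h import *
c=cam("wrist")
g=lambda x,y,z:atz(c,(160+x/1.665,y/1.665),z).round(4)
print("tip",g(241,221,.047),"nose sides",g(222,232,.047),g(250,235,.047))
print("wing top",g(230,269,.071),g(214,338,.071))
d=bot.outline_of(c[0],"latch_wing")
for k in d[:1]:
    m=k["region"];print(m.sum(),k["confidence"])
g2=cv2.cvtColor(c[0]["pixels"],cv2.COLOR_BGR2GRAY);m=(g2<45).astype(np.uint8);m[:150]=0;m[215:]=0;m[:,:270]=0;m[:,315:]=0
n,l,st,ce=cv2.connectedComponentsWithStats(m);i=1+np.argmax(st[1:,4]);print(st[i],ce[i])
for z in(.062,.071):
  r=cv2.minAreaRect(np.argwhere(l==i)[:,::-1].astype(np.float32));print([atz(c,p,z).round(4) for p in cv2.boxPoints(r)])
print(bot.state()["tool_pos"],R.from_rotvec(bot.state()["ee_rot"]).as_matrix()[:,1])
for q in("draw_handle","pointer","mark","latch_wing"):
  for k in bot.landmark_of(c[0],q)[:1]:print(q,k["centre"],k["confidence"])
E
```

```text
tip [0.5322 0.0058 0.047 ] nose sides [ 0.5346 -0.0034  0.047 ] [0.5388 0.008  0.047 ]
wing top [ 0.5486 -0.0019  0.071 ] [ 0.5743 -0.016   0.071 ]
1363 0.75
[285 164  19  48 231] [295.75757576 185.36363636]
[array([ 0.5494, -0.0135,  0.062 ]), array([ 0.551 , -0.0014,  0.062 ]), array([ 0.5837, -0.0063,  0.062 ]), array([ 0.5821, -0.0189,  0.062 ])]
[array([ 0.5487, -0.0122,  0.071 ]), array([ 0.5502, -0.0006,  0.071 ]), array([ 0.5816, -0.0052,  0.071 ]), array([ 0.5801, -0.0174,  0.071 ])]
[0.60967186 0.00195735 0.15769225] [ 2.46081115e-01  9.69249131e-01 -4.54264205e-04]
draw_handle [353.9, 25.0] 0.61
pointer [442.6, 73.4] 0.71
mark [427.7, 33.2] 0.9
latch_wing [290.2, 189.6] 0.82
```

Latch is at about 0.48 rad and the wing axis at about (0.564, -0.011). I'll turn the tool -0.23, go down over the wing and grip.

```bash
python3 -m crank '[-2.5,-0.7,0,-0.1,-4.6,-1.3,0,-0.2,-4.6,-1.3,-4,-0.23,-4.6,-1.3,-6,-0.23,-4.6,-1.3,-8,-0.23,-4.6,-1.3,-9.5,-0.23,-4.6,-1.3,-10.2,-0.23,-4.6,-1.3,-10.5,-0.23,-4.6,-1.3,-10.5,-0.23]' && python3 -m crank '[0,0,0,0,0,0,0,0,0,0,0,0,0,0,0,0,0,0,0,0,0,0,0,0]' 0 30
```

```text
time_s: 8.33
tool_pos: [0.5639, -0.0111, 0.0534]
ee_rot: [-0.745, -3.051, 0.0]
force: [-0.1, 0.4, 0.1]
grip_width: 0.0384
grasp_force: 0.0
time_s: 8.83
tool_pos: [0.5651, -0.0103, 0.0547]
ee_rot: [0.743, 3.05, 0.003]
force: [1.5, 5.2, 2.9]
grip_width: 0.0083
grasp_force: 33.8
```

```bash
python3 -m crank '[0.1,0.1,0,-0.1,0.1,0.1,0,-0.2,0.1,0.1,0,-0.3,0.1,0.1,0,-0.4,0.1,0.1,0,-0.5,0.1,0.1,0,-0.6]' && python3 -m crank '[0,0,0,-0.1,0,0,0,-0.2,0,0,0,-0.3,0,0,0,-0.4,0,0,0,-0.48,0,0,0,-0.48,0,0,0,-0.48,0,0,0,-0.48]'; python3 -c "
from h import *
s=bot.state();print(rot(s['ee_rot'])[:,1],s['force'],s['moment'])"
```

```text
time_s: 9.33
tool_pos: [0.5663, -0.0091, 0.0547]
ee_rot: [1.618, 2.691, 0.005]
force: [2.5, 6.2, 1.9]
grip_width: 0.008
grasp_force: 33.7
time_s: 10.0
tool_pos: [0.5674, -0.0088, 0.0547]
ee_rot: [2.206, 2.235, 0.008]
force: [5.8, 8.2, -1.1]
grip_width: 0.008
grasp_force: 33.2
[0.99990438 0.0129947  0.00473031] [ 5.83592084  8.24916256 -1.08138871] [ 1.49518559 -1.15246152 -0.05975311]
```

```bash
python3 -m crank '[0.1,0.1,0,-0.05,0.1,0.1,0,-0.05,0.1,0.1,0,-0.05]'; python3 -c "
from h import *
s=bot.state();print(rot(s['ee_rot'])[:,1],s['force'],s['moment'])"; python3 -m crank '[0,0,0,0,0,0,0,0,0,0,3,0,0,0,6,0,0,0,8,0,0,0,8,0]' 0.55; python3 m.py w3.png; python3 - <<'E'
import cv2
a=cv2.imread('pics/w3.png')[0:400,100:540];cv2.imwrite('pics/w3c.png',cv2.resize(a,(660,600),interpolation=cv2.INTER_CUBIC))
E
```

```text
time_s: 10.25
tool_pos: [0.5676, -0.0087, 0.0547]
ee_rot: [2.26, 2.18, 0.004]
force: [4.0, 3.9, 5.6]
grip_width: 0.0082
grasp_force: 37.6
[ 0.99935167 -0.03585844  0.00322564] [3.96098181 3.86950945 5.61288031] [ 0.81288246 -0.77432041  0.55918704]
time_s: 10.75
tool_pos: [0.5675, -0.0096, 0.1374]
ee_rot: [2.261, 2.176, 0.005]
force: [0.7, 0.3, -0.2]
grip_width: 0.0468
grasp_force: 0.0
cam [0.56827738 0.07064404 0.27991651] [ 0.56665684 -0.00952159  0.13532667]
fixture [346. 142.] 0.73 [0.5866 0.0553 0.    ]
frame_pad [385. 208.] 0.79 [0.6112 0.01   0.041 ]
draw_handle [184. 156.] 0.92 [0.4771 0.0533 0.055 ]
pointer [247.  54.] 0.88 [0.5181 0.1173 0.02  ]
pointer [203.  62.] 0.65 [0.487  0.1137 0.02  ]
mark [206.  64.] 0.92 [0.4873 0.1131 0.015 ]
```

View pics/w3c.png

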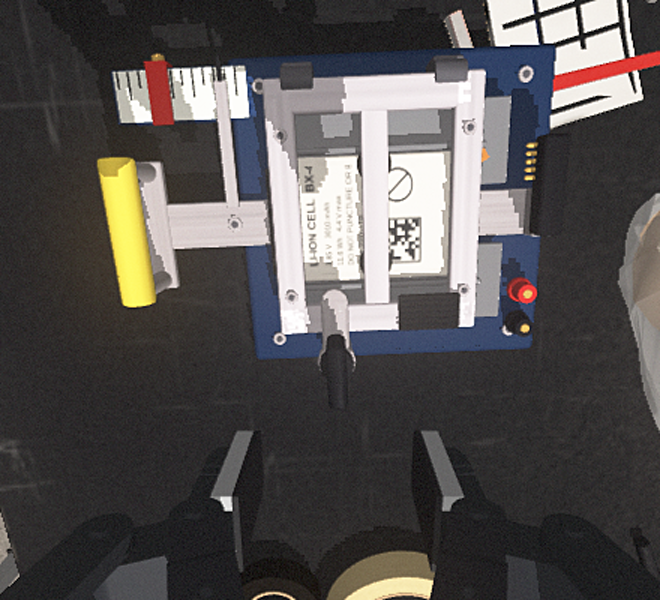

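The turnbutton is square across the frame and on its stop. The handle is free at (0.477, 0.054). I'll move over it and go down.

```bash
python3 -m crank '[-3,2.2,0,0.02,-6,4.4,0,0.04,-8.9,6.4,0,0.04,-8.9,6.4,-3,0.04,-8.9,6.4,-5,0.04,-8.9,6.4,-7,0.04,-8.9,6.4,-8.5,0.04,-8.9,6.4,-9.5,0.04,-8.9,6.4,-9.8,0.04,-8.9,6.4,-9.8,0.04]' 0.36 && python3 -m crank '[0,0,0,0,0,0,0,0,0,0,0,0,0,0,0,0,0,0,0,0,0,0,0,0]' 0 40
cat > p.py <<'E'
from h import *
import sys
print(bot.state()["tool_pos"])
for n in("wrist","scene","top"):
    c=cam(n);cv2.imwrite(f"pics/{sys.argv[1]}_{n}.png",c[0]["pixels"])
    for q,z in(("pointer",.02),("mark",.015),("draw_handle",.055),("latch_wing",.062)):
        for d in bot.landmark_of(c[0],q)[:2]: print(n,q,np.round(d["centre"]),round(d["confidence"],2),atz(c,d["centre"],z).round(4))
E
python3 p.py g1
```

```text
time_s: 11.93
tool_pos: [0.476, 0.0547, 0.0344]
ee_rot: [-2.218, -2.223, 0.003]
force: [-1.0, -0.5, 1.7]
grip_width: 0.0309
grasp_force: 0.0
time_s: 12.43
tool_pos: [0.4778, 0.0549, 0.036]
ee_rot: [2.219, 2.223, 0.002]
force: [5.6, -1.1, -1.5]
grip_width: 0.0137
grasp_force: 39.6
[0.47783944 0.05485265 0.03601648]
wrist pointer [409. 164.] 0.66 [0.5155 0.1168 0.02  ]
wrist mark [348. 170.] 0.98 [0.4873 0.1132 0.015 ]
wrist draw_handle [324. 321.] 0.77 [0.476  0.0552 0.055 ]
wrist draw_handle [410. 162.] 0.39 [0.507  0.1217 0.055 ]
scene draw_handle [238. 281.] 0.74 [0.4746 0.0549 0.055 ]
scene latch_wing [300. 264.] 0.77 [ 0.5663 -0.0057  0.062 ]
top latch_wing [327. 251.] 0.39 [ 0.5694 -0.0125  0.062 ]
```

```bash
python3 - <<'E'
import cv2
a=cv2.imread('pics/g1_wrist.png')[110:230,280:480];cv2.imwrite('pics/g1c.png',cv2.resize(a,(800,480),interpolation=cv2.INTER_CUBIC))
E
```

```text
(no output)
```

View pics/g1c.png

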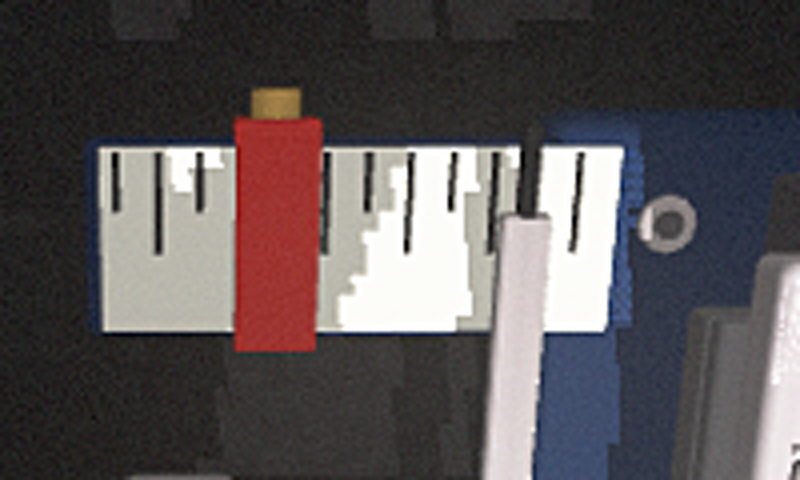

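The wrist view shows the pointer line at crop x≈530 and the rider middle at ≈279, with the rider about 85 px for 10 mm. That leaves about 28 mm to go, so I'll draw 22 mm and then re-measure.

```bash
python3 - <<'E'
from h import *
c=cam("wrist")
print(atz(c,(412.5,155),.02),atz(c,(349.8,155),.02),atz(c,(349.8,155),.017))
E
python3 -m crank '[-0.2,0,0,0,-0.5,0,0,0,-0.8,0,0,0,-1.1,0,0,0,-1.4,0,0,0,-1.7,0,0,0,-2.0,0,0,0,-2.2,0,0,0,-2.2,0,0,0,-2.2,0,0,0]' && python3 p.py g2 && python3 - <<'E'
import cv2
a=cv2.imread('pics/g2_wrist.png')[110:230,280:480];cv2.imwrite('pics/g2c.png',cv2.resize(a,(800,480),interpolation=cv2.INTER_CUBIC))
E
```

```text
[0.51636728 0.12096665 0.02      ] [0.48750834 0.12091348 0.02      ] [0.48773296 0.12064609 0.017     ]
time_s: 14.07
tool_pos: [0.4563, 0.0548, 0.036]
ee_rot: [2.218, 2.222, 0.002]
force: [8.2, -1.8, 1.4]
grip_width: 0.0137
grasp_force: 40.0
[0.45631233 0.05478076 0.03595128]
wrist pointer [409. 162.] 0.63 [0.4937 0.1178 0.02  ]
wrist mark [391. 172.] 0.83 [0.4866 0.1126 0.015 ]
wrist draw_handle [326. 324.] 0.82 [0.4555 0.0541 0.055 ]
scene draw_handle [230. 283.] 0.94 [0.4619 0.0617 0.055 ]
scene draw_handle [284. 267.] 0.37 [0.5497 0.0154 0.055 ]
scene latch_wing [304. 263.] 0.53 [ 0.5711 -0.0106  0.062 ]
top draw_handle [413. 187.] 0.48 [ 0.6958 -0.1967  0.055 ]
top latch_wing [327. 250.] 0.66 [ 0.5714 -0.0136  0.062 ]
```

View pics/g2c.png

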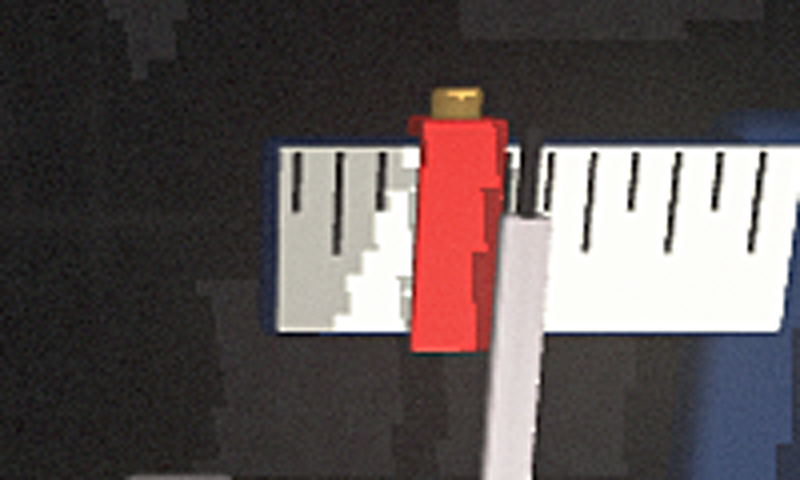

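About 7.5 mm remains: pointer line at 529, rider middle at about 460, 8.5 px/mm.

```bash
python3 -m crank '[-0.2,0,0,0,-0.4,0,0,0,-0.6,0,0,0,-0.75,0,0,0,-0.75,0,0,0,-0.75,0,0,0,-0.75,0,0,0,-0.75,0,0,0]' && python3 p.py g3 && python3 - <<'E'
import cv2
a=cv2.imread('pics/g3_wrist.png')[110:230,280:480];cv2.imwrite('pics/g3c.png',cv2.resize(a,(800,480),interpolation=cv2.INTER_CUBIC))
E
```

```text
time_s: 15.48
tool_pos: [0.4493, 0.0548, 0.036]
ee_rot: [2.218, 2.222, 0.003]
force: [10.2, -2.2, 0.2]
grip_width: 0.0137
grasp_force: 39.9
[0.44933173 0.05478656 0.03598711]
wrist pointer [411. 163.] 0.56 [0.4877 0.1173 0.02  ]
wrist mark [406. 170.] 0.97 [0.4869 0.1131 0.015 ]
wrist draw_handle [324. 323.] 0.98 [0.4474 0.0543 0.055 ]
scene mark [307. 256.] 0.72 [0.6286 0.0294 0.015 ]
scene draw_handle [226. 288.] 0.65 [0.4495 0.0585 0.055 ]
scene latch_wing [305. 265.] 0.78 [ 0.5683 -0.0158  0.062 ]
top pointer [314. 231.] 0.69 [0.621  0.0104 0.02  ]
top draw_handle [212. 309.] 0.54 [0.4665 0.2162 0.055 ]
top draw_handle [313. 235.] 0.45 [0.6041 0.0126 0.055 ]
top latch_wing [217. 254.] 0.59 [0.5739 0.2053 0.062 ]
top latch_wing [326. 250.] 0.42 [ 0.5709 -0.0116  0.062 ]
```

View pics/g3c.png

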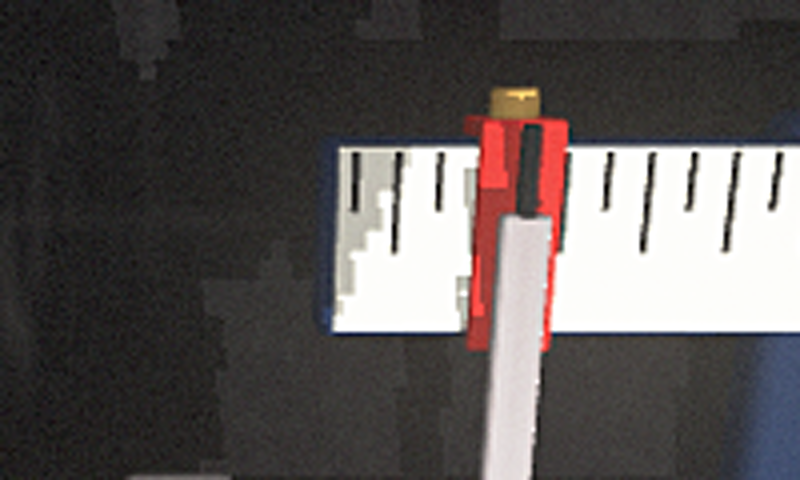

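The pointer line (531) is within about 1 mm of the rider's middle (~524). I'll hold, check it is still, and hand in.

```bash
python3 -m crank '[0,0,0,0,0,0,0,0,0,0,0,0,0,0,0,0,0,0,0,0,0,0,0,0,0,0,0,0,0,0,0,0]' && python3 -c "
from h import *
print(bot.state()['tool_pos'],np.abs(bot.state()['joint_velocities']).max());print(bot.sign_off())"
```

```text
time_s: 16.9
tool_pos: [0.4493, 0.0548, 0.0359]
ee_rot: [2.218, 2.222, 0.003]
force: [9.5, -2.7, 0.8]
grip_width: 0.0135
grasp_force: 39.9
[0.4492979  0.05478313 0.03594709] 0.0033795871466215472
the job is handed in; nothing more can be done
None
```

The frame is shut, the turnbutton is locked square across it, and the handle is gripped with the pointer steady within about 1 mm of the rider's middle; the job was handed in at about 17 s, with no verdict returned.

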